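# Line up the tag blanks and hold the marking stamp over the holed one

## Robot

A 6-joint arm with a two-finger parallel gripper is mounted at the origin on the work surface. World frame = base frame: x ahead of the robot, y to its left, z up, the work surface at z = 0. Lengths are in m, angles in rad, forces in N, time in s.
With the tool pointing down it reaches from about 0.375 to 0.925 m from the base axis. Payload 5.7 kg.
Tool frame: the origin (TCP) lies on the centre line of the jaws, within the pads' length; the fingertips stand 19 mm ahead of it and the grasp point (between the pads) is the TCP (bot.tip_extent is the distance from the TCP to the fingertips, in m); z points along the fingers, y is the direction in which the jaws open and shut (so a half turn about z gives the same grasp; the last joint's range is limited). The gripper opens to 88 mm and grips with 3 to 60 N. Pads are 20 mm wide; open, the fingers measure 115 mm over their backs; the gripper's body (75 mm by 178 mm) begins 61 mm behind the grasp point.
Start: joints at [-1.357, 0.359, 1.51, -0, 1.272, -0.115], TCP at [0.194, -0.568, 0.242] pointing down, gripper open.
Joint ranges: [-2.97, 2.97], [-1.01, 2.36], [0.21, 2.38], [-0.96, 4.11], [0.2, 2.71], [-2.98, 2.98]. Speed limits (rad/s): [2.39, 2.39, 3.14, 3.14, 3.14, 3.14].

## Interface

Orientations are given as a rotation vector (axis times angle).
In Python, from workcell import bot, cams, status gives the robot as it stands. The module is installed in compiled form; this text tells all that it offers. Calls block until the motion is done:
- bot.reach(position, orientation): joint-space move of the TCP to a pose.
- bot.line_to(position, frame=None, velocity=0.15): straight line of the TCP; frame=None keeps the orientation; velocity is the mean speed in m/s.
- bot.move_j(angles): joint-space move.
- bot.grip(opening, grasp_force=None): finger opening in m; grasp_force is the grip in N (None keeps the last); returns when the fingers have stopped.
- bot.dwell(seconds).
- bot.ik(position, orientation): joint angles nearest the present ones, or None.
- cams.grab_frame(name): name is "scene" or "side" or "wrist"; returns a dict with "image" (384x512x3 uint8, red, green, blue), "depth" (384x512 float32, m along the optical axis (not along the pixel's ray), 0 where there is no reading), "fx", "fy", "cx", "cy" (pixels), "rvec" (rotation vector, rad) and "tvec" (3), from world to camera coordinates, as OpenCV has them. Camera axes: x right, y down, z forward; pixel columns grow to the right and rows downward; lengths in m; the calibration is good to about 2 mm. A picture is of the moment at which its call begins.
A pose or a line that the arm cannot do raises bot.MotionError and nothing moves.
- bot.job_done(): hands the job in, once; it reports no verdict.
Trained networks look in the newest picture that a camera, given by its name, has taken for a name from the list of things; names that differ only in an ending like _2 or _b are one class to them, and where a whole thing is asked for, a point or a joint stands for the part that bears it (a point fixed in the world has none). Each returns a list of dicts, best first, with "conf" (0 to 1); they miss things now and then, are a little off and sometimes report something else, mostly with a low value. They report only what shows in the picture. A call takes as long as a camera call. They do not tell look-alikes from the thing itself.
- cams.silhouettes(camera, name): "region" (384x512 bool, what is visible of it) and "box" ([left, top, width, height] in pixels, round what is visible of it).
- cams.landmark_of(camera, name): "position" ([column, row] in pixels: a listed point, or the origin of a listed thing).
Readings, each from a call of its own:
- status.read_t(): time.
- status.read_q(): joint angles.
- status.read_qd(): joint speeds.
- status.read_effort(): joint torques, N m.
- status.read_tcp_pos(): TCP position.
- status.read_eef_rot(): TCP orientation.
- status.read_force(): force on the tool from outside, world axes, zero at the start.
- status.read_moment(): the same for the moment, N m.
- status.read_opening(): finger opening in m.
Only numpy, scipy, OpenCV 4.12 (cv2) and the standard library are available. Lean on these libraries where they do the work, as an engineer would, in place of code of your own. Each camera call takes 0.05 s, during which the arm holds its last target.

## Task

Slide the three beech tag blanks into an even row in front of the steel straightedge, one in each outline drawn on the table (any order), squared up with their far ends against the bar, and let go of them. Then take the marking stamp by its handle, carry it over the thread spool rack without letting it touch the rack or any blank, and finish holding it still and upright about a centimetre above the middle of the blank that has a hole, its long side in line with that blank's long side: do not set it down or let go. Leave everything else on the table where it is.

Things in the scene. Friction and masses are not known exactly. Their poses are not given: they have to be found in the camera images.
- fence: steel straightedge bar fixed on the table, 330 mm long (its y axis), 18 mm deep (x), 14 mm high. Origin: middle of the foot of its near face, the face towards the robot; x points away from the robot, y to the left along the bar. Three thin black outlines are drawn flat on the table along its near face, 110 mm apart
- place_left (a point): centre, at table height, of the left outline (seen from the robot), where the middle of a blank belongs; 41 mm before the near face of the straightedge (a blank centred here stops 1 mm short of it, which counts as against it)
- place_mid (a point): the same for the middle outline
- place_right (a point): the same for the right outline
- blank_a: plain loose beech tag blank, a rectangular block 80 mm long (its x), 46 mm wide (y), 16 mm thick, 50 g, lying flat near an outline. Origin: middle of its underside. It belongs in any outline, its long axis square to the straightedge, either end ahead
- blank_b: a second plain blank, the same as blank_a
- blank_holed: the third blank, of the same size and wood, but with a 14 mm round hole through it, 27 mm from its middle along +x. Which of the three positions it lies in varies. The stamp is to hover over its middle (its origin), not over the hole
- stamp: hand marking stamp, 118 mm tall, about 0.25 kg, standing upright on a 6 mm thick cork pad to the right of the spool rack. Origin: middle of its printing face (underside). Brass printing face 36 mm (x) by 24 mm (y); dark steel head 44 by 32 mm up to 30 mm above the face; thin neck; dark wooden handle 30 mm (x) by 24 mm (y), from 48 to 118 mm above the face, grip it there across the 24 mm
- rack: fixed wooden rack with eight thread spools, 250 mm long (x), 70 mm wide (y), 108 mm high overall, standing between the stamp and the blanks. Origin: middle of its underside; x runs along it, away from the robot
- cone: bystander, loose, leave alone: thread cone, 64 mm across, 118 mm tall, standing beyond the straightedge; origin at its foot
- spool: bystander, loose, leave alone: small blue thread spool, 28 mm across, 35 mm tall, standing just beyond the straightedge; origin at its foot
- tin: bystander, loose, leave alone: plain round steel tin, 68 mm across, 45 mm tall, to the left of the blanks; origin at its foot
- jar: bystander, loose, leave alone: small glass jar with a dark cap, 46 mm across, 44 mm tall, beyond the stamp; origin at its foot
- cup: bystander, loose, leave alone: paper coffee cup, 80 mm across, 98 mm tall, beyond the spool rack; origin at its foot
- driver: bystander, loose, leave alone: screwdriver with a wooden handle, lying to the right of the stamp; origin on its underside
Things that resemble listed ones, but are neither listed nor needed, are in the scene too. What is shaped like the blank_a but purple, red or yellow is not meant.

How it is judged:
On the way, in this order (a step that is already met when the one before it is completed fails the run):
1. the three blanks lie in the three outlines, square to the straightedge, released and at rest ((horizontal distance between blank_a and place_left below 0.008 m or horizontal distance between blank_a and place_mid below 0.008 m or horizontal distance between blank_a and place_right below 0.008 m) and angle between the x axis of each of blank_a, blank_b, blank_holed and the x axis of fence, either way round below 0.12 rad and angle between each of blank_a, blank_b, blank_holed's own z axis and vertical below 0.06 rad and height (world z) of each of blank_a, blank_b, blank_holed below 0.006 m and (horizontal distance between blank_b and place_left below 0.008 m or horizontal distance between blank_b and place_mid below 0.008 m or horizontal distance between blank_b and place_right below 0.008 m) and (horizontal distance between blank_holed and place_left below 0.008 m or horizontal distance between blank_holed and place_mid below 0.008 m or horizontal distance between blank_holed and place_right below 0.008 m) and horizontal distance between blank_a and blank_b above 0.08 m and horizontal distance between each of blank_a, blank_b and blank_holed above 0.08 m and contact force between each of blank_a, blank_b, blank_holed and the fingers below 0.1 N and linear speed of each of blank_a, blank_b, blank_holed below 0.02 m/s), for 0.2 s.
2. the stamp is carried over the spool rack, clear of its top (y of stamp in the frame of rack between -0.06 and 0.06 m and x of stamp in the frame of rack between -0.14 and 0.14 m and height (world z) of stamp above 0.108 m), for 0.04 s.
At the end, for the whole second after the job is handed in: Blanks within 8 mm of the centres of separate outlines, within 0.12 rad of square, released, at rest. Stamp held still by the fingers, upright to 0.1 rad, face 3 to 18 mm above the holed blank, within 8 mm of its middle and 0.12 rad of its long axis, touching no blank, rack or straightedge (all of step 1 and horizontal distance between stamp and blank_holed below 0.008 m and angle between the x axis of stamp and the x axis of blank_holed, either way round below 0.12 rad and angle between stamp's own z axis and vertical below 0.1 rad and z of stamp in the frame of blank_holed between 0.019 and 0.034 m and contact force between stamp and the fingers above 1 N and linear speed of stamp below 0.02 m/s and contact force between stamp and blank_a below 0.1 N and contact force between stamp and blank_b below 0.1 N and contact force between stamp and blank_holed below 0.1 N and contact force between stamp and rack below 0.1 N and contact force between stamp and fence below 0.1 N); the arm keeps its last pose, push and grip.
It fails at once if the stamp touches the spool rack (contact force between stamp and rack above 0.5 N).
It fails at once if the stamp touches a blank (contact force between stamp and blank_a above 0.5 N or contact force between stamp and blank_b above 0.5 N or contact force between stamp and blank_holed above 0.5 N).
It fails at once if a bystander is moved more than 20 mm (distance of any of cone, spool, tin, jar, cup, driver from where it was at the start of the episode above 0.02 m).
It also fails if it takes over 70 s, if anything falls off the work surface, if the arm or the gripper's body presses on something with over 40 N, if the wrist force passes 120 N, or if a joint passes its speed limit or range.

## Working session

There is one attempt and no reset: what is moved stays moved. The work goes in short steps, each a Python script; the robot and the scene stay as the last script left them, time stands still between calls to the robot, and variables do not carry over. Pictures are saved under pics/ and viewed, and the job is handed in when it is done.

```bash
mkdir -p pics; ls
python3 - <<'E'
from workcell import bot,cams,status
import cv2,numpy as np
print(status.read_t(),bot.tip_extent)
for n in ["scene","side","wrist"]:
    f=cams.grab_frame(n)
    np.savez(f"/tmp/{n}0.npz",**f)
    cv2.imwrite(f"pics/{n}0.png",cv2.resize(f["image"][:,:,::-1],(800,600)))
    R=cv2.Rodrigues(np.array(f["rvec"],float))[0]
    print(n,f["fx"],-R.T@f["tvec"],R[2])
E
```

```text
pics
0.0 0.019
scene 410.2957872517464 [0.94631008 0.67725056 0.80844041] [-0.36374126 -0.62171975 -0.69365471]
side 495.0864869601219 [0.02984824 0.74579972 1.18231187] [ 0.36448919 -0.50203625 -0.78428773]
wrist 310.18712490823015 [ 0.26381884 -0.54278782  0.38376059] [-0.25956595 -0.08677196 -0.96181918]
```

View pics/scene0.png

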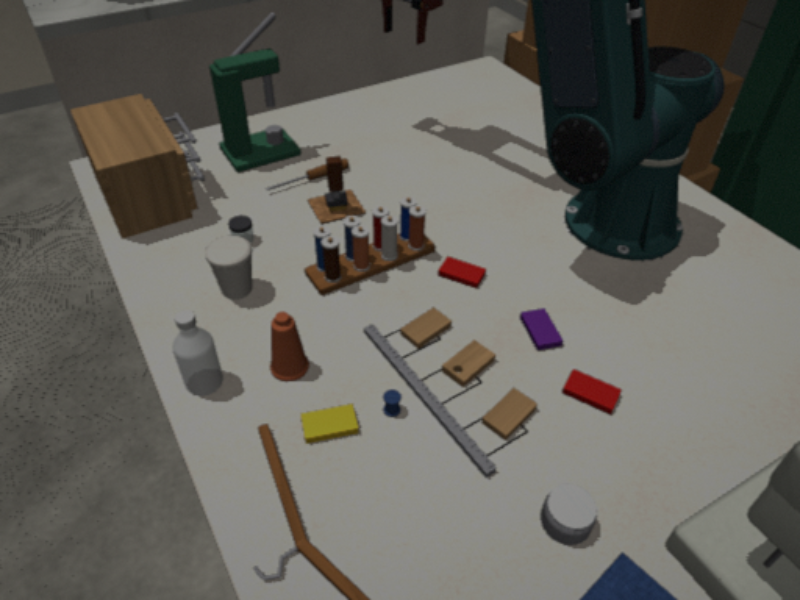

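View pics/side0.png

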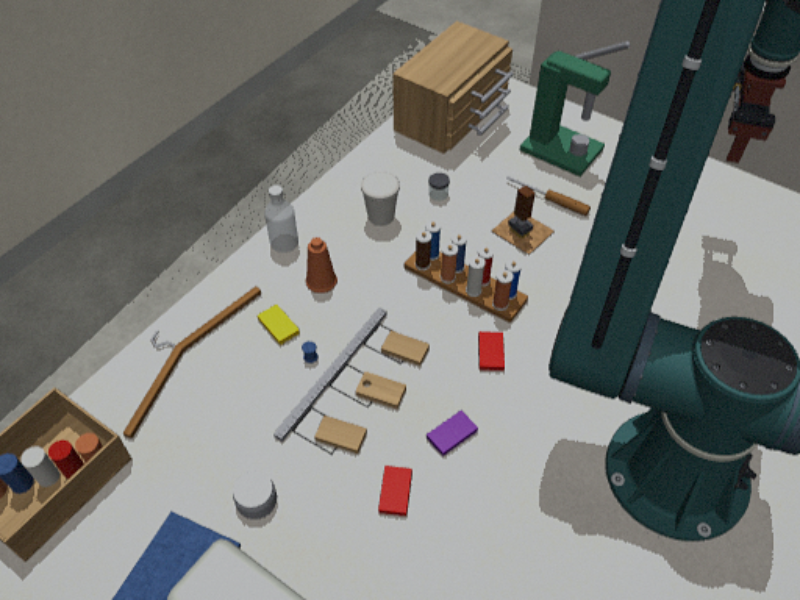

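View pics/wrist0.png

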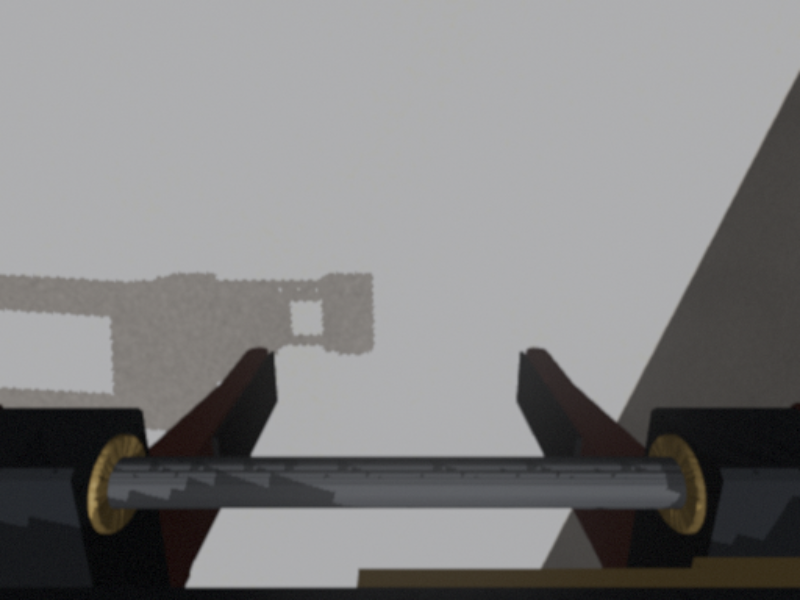

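The scene image shows the fence from (370,330) to (490,470). The three blanks are near (425,327), (470,362) with the hole, and (510,412). The stamp on its cork pad is at (335,190), behind the rack. Next I'll measure these.

```bash
cat > h.py <<'E'
from workcell import bot,cams,status
import cv2,numpy as np
from scipy.spatial.transform import Rotation as Ro
def cam(f):
    return cv2.Rodrigues(np.array(f["rvec"],float))[0],np.array(f["tvec"],float).ravel()
def ptsworld(f):
    R,t=cam(f); d=f["depth"]; v,u=np.mgrid[0:384,0:512]
    P=np.stack([(u-f["cx"])/f["fx"]*d,(v-f["cy"])/f["fy"]*d,d],-1)
    W=(P-t)@R; W[d<=0]=np.nan
    return W
def plane(f,uv,z):
    R,t=cam(f); uv=np.atleast_2d(uv).astype(float)
    r=np.c_[(uv[:,0]-f["cx"])/f["fx"],(uv[:,1]-f["cy"])/f["fy"],np.ones(len(uv))]@R
    c=-R.T@t
    return c+r*((z-c[2])/r[:,2])[:,None]
def proj(f,P):
    R,t=cam(f); q=np.atleast_2d(P)@R.T+t
    return np.c_[q[:,0]/q[:,2]*f["fx"]+f["cx"],q[:,1]/q[:,2]*f["fy"]+f["cy"]]
def ortho(f,z,x0,x1,y0,y1,s=1500):
    # rows: x decreasing (away up), cols: y decreasing
    nx,ny=int((x1-x0)*s),int((y1-y0)*s)
    X=x1-(np.arange(nx)+.5)/s; Y=y1-(np.arange(ny)+.5)/s
    g=np.stack(np.broadcast_arrays(X[:,None],Y[None,:],np.full((nx,ny),z)),-1).reshape(-1,3)
    m=proj(f,g).reshape(nx,ny,2).astype(np.float32)
    return cv2.remap(f["image"],m[...,0],m[...,1],cv2.INTER_CUBIC)
E
python3 - <<'E'
from h import *
for n in ["scene","side"]:
    f=cams.grab_frame(n)
    for nm in ["fence","blank_a","blank_holed","stamp","rack","cone","spool","tin","jar","cup","place_left","place_mid","place_right"]:
        for l in cams.landmark_of(n,nm)[:4]:
            print(n,nm,round(l["conf"],2),np.round(l["position"],1),plane(f,l["position"],0.006 if nm=="stamp" else 0)[0,:2].round(4))
    im=ortho(f,0.0,0.33,0.7,-0.35,0.2,1400)
    cv2.imwrite(f"pics/o_{n}.png",im[:,:,::-1]); print(im.shape)
E
```

```text
scene fence 0.92 [277.4 252.2] [0.575  0.1801]
scene blank_a 0.93 [377.2 252.6] [0.3621 0.3015]
scene blank_a 0.81 [210.3 271.9] [0.7431 0.1512]
scene blank_a 0.62 [274.1 211.1] [0.5087 0.0598]
scene blank_a 0.6 [295.  176.2] [ 0.3804 -0.0286]
scene blank_holed 0.64 [295.7 230.5] [0.4966 0.1447]
scene blank_holed 0.21 [186.3 234.8] [0.7471 0.0201]
scene stamp 0.56 [213.2 135.1] [ 0.5046 -0.3188]
scene stamp 0.53 [155.9 152.2] [ 0.6984 -0.3256]
scene rack 0.69 [236.  166.1] [ 0.5101 -0.153 ]
scene cone 0.77 [187.3 233.8] [0.7436 0.0183]
scene spool 0.5 [250.  262.2] [0.6483 0.1729]
scene tin 0.78 [359.6 334.6] [0.5407 0.4438]
scene jar 0.63 [154.2 152.5] [ 0.7017 -0.3342]
scene cup 0.9 [152.3 185.3] [ 0.7586 -0.1958]
scene cup 0.58 [359.6 333.3] [0.5389 0.4416]
scene place_left 0.7 [314.5 274.7] [0.5347 0.2778]
scene place_mid 0.87 [287.7 246.8] [0.5438 0.1786]
scene place_right 0.56 [260.8 217.8] [0.5524 0.0631]
(517, 770, 3)
side fence 0.88 [217.8 242.8] [0.574  0.1801]
side blank_a 0.83 [315.2 229.9] [ 0.3722 -0.0197]
side blank_a 0.81 [291.1 275.9] [0.3458 0.148 ]
side blank_a 0.77 [219.2 278.4] [0.4995 0.2678]
side blank_a 0.75 [260.  225.7] [0.5109 0.0615]
side blank_holed 0.69 [239.7 248.4] [0.512  0.1588]
side stamp 0.83 [332.3 148.7] [ 0.495  -0.3265]
side rack 0.69 [298.7 182.7] [ 0.5081 -0.1429]
side cone 0.7 [205.6 180. ] [0.7517 0.0181]
side spool 0.55 [194.5 229.3] [0.6582 0.1829]
side spool 0.44 [162.1 321.1] [0.5411 0.4494]
side spool 0.33 [259.7 224.6] [0.5139 0.0588]
side tin 0.62 [163.7 319.7] [0.5404 0.4442]
side jar 0.75 [281.4 120.7] [ 0.7098 -0.346 ]
side cup 0.84 [242.5 141.6] [ 0.7588 -0.1853]
side cup 0.46 [248.1 218.6] [0.5544 0.0611]
side cup 0.31 [196.6 229.9] [0.6518 0.181 ]
side place_left 0.58 [206.1 276.4] [0.5321 0.2837]
side place_mid 0.58 [231. 246.] [0.5369 0.1667]
side place_right 0.66 [248.3 221.2] [0.5483 0.0684]
side place_right 0.22 [230.2 248. ] [0.5346 0.1734]
(517, 770, 3)
```

Run:
```python
from h import *
ims=[]
for n in ["scene","side"]:
    f=dict(np.load(f"/tmp/{n}0.npz"))
    a=ortho(f,0.0,0.40,0.65,0.0,0.38,2000)
    b=ortho(f,0.016,0.40,0.65,0.0,0.38,2000)
    for k,im in (("z0",a),("z16",b)):
        for i in range(0,im.shape[0],100): im[i,:5]=255,0,0
        for i in range(0,im.shape[1],100): im[:5,i]=255,0,0
        cv2.imwrite(f"pics/o2_{n}_{k}.png",im[:,:,::-1]); print(im.shape)
```

```text
(500, 760, 3)
(500, 760, 3)
(500, 760, 3)
(500, 760, 3)
```

View pics/o2_scene_z0.png

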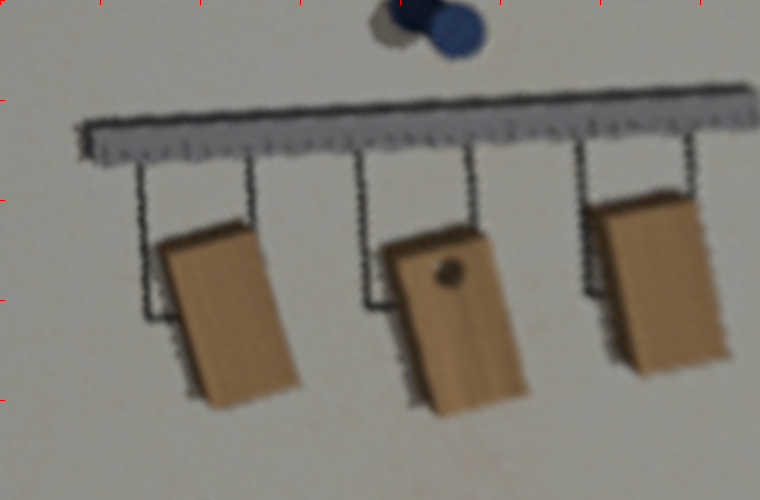

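View pics/o2_side_z0.png

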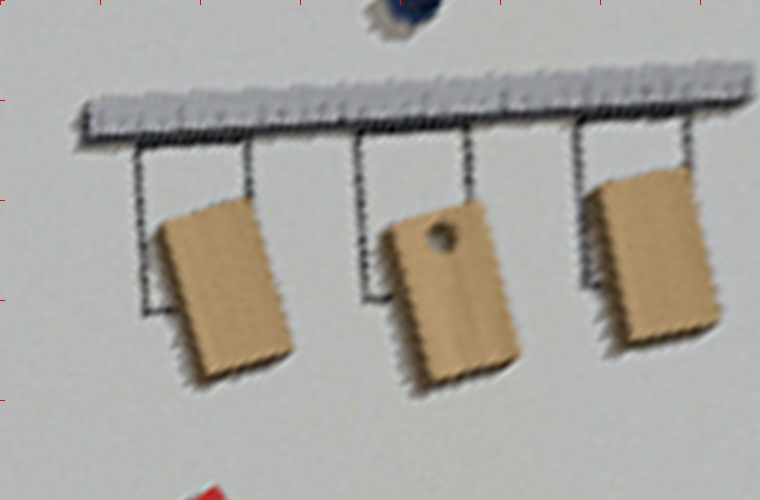

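View pics/o2_side_z16.png

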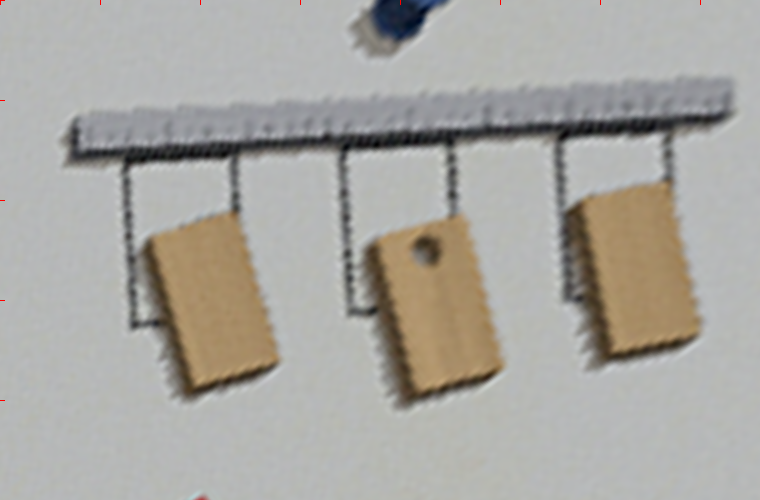

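The rectified views show the three outlines clearly. Each near-left corner lies to the lower left of its blank. The hole is in the middle blank, at the end facing the fence. The two cameras disagree by about 2.5 mm, so I'll average them. Next step is precise poses.

Run:
```python
from h import *
def rect(P):
    (c,s,a)=cv2.minAreaRect((P*1000).astype(np.float32)); 
    return np.round(c,1),np.round(s,1),round(a,1)
for n in ["scene","side"]:
    f=dict(np.load(f"/tmp/{n}0.npz")); W=ptsworld(f)
    hsv=cv2.cvtColor(f["image"],cv2.COLOR_RGB2HSV)
    tab=W[(abs(W[...,0]-.42)<.02)&(abs(W[...,1]-.15)<.15)&(abs(W[...,2])<.01)]; print(n,"table z",np.median(tab[:,2]))
    z=W[...,2]; x=W[...,0]; y=W[...,1]
    for nm,yc in (("L",.27),("M",.155),("R",.06)):
        m=(x>.42)&(x<.57)&(abs(y-yc)<.05)&(z>.011)&(z<.022)&(hsv[...,1]>60)
        print(nm,m.sum(),rect(W[m][:,:2]),np.median(z[m]))
        # colour based at plane z=.016, top face only
        im=ortho(f,.016,.40,.57,yc-.055,yc+.055,4000); h2=cv2.cvtColor(im,cv2.COLOR_RGB2HSV)
        mm=(h2[...,1]>70)&(h2[...,0]<30); v=np.median(h2[...,2][mm]); mm&=h2[...,2]>.72*v
        mm=cv2.morphologyEx(mm.astype(np.uint8),cv2.MORPH_OPEN,np.ones((15,15)))
        c=max(cv2.findContours(mm,0,2)[0],key=cv2.contourArea)[:,0]
        print("   col",rect(np.c_[.57-c[:,1]/4000,yc+.055-c[:,0]/4000]))
    m=(x>.55)&(x<.62)&(y>0)&(y<.36)&(z>.010)&(z<.018)&(hsv[...,1]<60)
    print("fence",rect(W[m][:,:2]),np.median(z[m]))
    m=(abs(x-.5)<.05)&(abs(y+.325)<.05)
    for lo,hi in ((.117,.13),(.06,.115),(.028,.042),(.002,.012)):
        q=m&(z>lo)&(z<hi); print("stamp",lo,q.sum(), rect(W[q][:,:2]) if q.sum()>4 else "")
    m=(abs(x-.5)<.15)&(abs(y+.15)<.06)&(z>.008)&(z<.03); print("rack",rect(W[m][:,:2]))
    m=(abs(x-.5)<.16)&(abs(y+.15)<.07);print("racktop",np.nanpercentile(z[m],99.5))
    im=ortho(f,.03,.42,.58,-.42,-.23,4000); cv2.imwrite(f"pics/st_{n}.png",im[:,:,::-1])
```

```text
scene table z 0.0002547408369382912
L 555 (array([499.3, 271.8]), array([81.3, 44.7]), 16.9) 0.016138940581985773
   col (array([499.1, 271.9]), array([79.8, 45. ]), 15.8)
M 456 (array([496.1, 158.9]), array([83.6, 46.1]), 14.7) 0.01615326795852266
   col (array([495.5, 159.6]), array([80.8, 46.9]), 14.2)
R 390 (array([514.6,  58.3]), array([82.5, 46.4]), 12.5) 0.016069390835831802
   col (array([515.1,  59.3]), array([79.7, 45. ]), 11.7)
fence (array([574.6, 173.2]), array([ 55.5, 330.2]), 2.9) 0.013956039308541893
stamp 0.117 56 (array([ 494.4, -328.3]), array([25.5, 29.7]), 69.8)
stamp 0.06 146 (array([ 500.4, -322.2]), array([20.6, 35.1]), 44.1)
stamp 0.028 87 (array([ 495.3, -326.1]), array([36.2, 43.3]), 74.8)
stamp 0.002 316 (array([ 499.2, -329.8]), array([99.6, 89.4]), 1.8)
rack (array([ 512.9, -142.7]), array([251.1,  74.3]), 1.2)
racktop 0.10800745909204022
side table z -8.668769304488074e-05
L 456 (array([499.8, 272.8]), array([80.5, 48.4]), 16.4) 0.01575402279175793
   col (array([500.6, 272.6]), array([78.9, 45.3]), 16.3)
M 404 (array([497.5, 159.9]), array([80.6, 49.3]), 16.1) 0.01585112396852919
   col (array([498.3, 160.1]), array([81.3, 46.7]), 14.8)
R 359 (array([516.4,  59.9]), array([80.3, 51.7]), 11.1) 0.015863643527251406
   col (array([516.6,  59.6]), array([78.9, 45.7]), 11.7)
fence (array([577.8, 175.7]), array([ 51.6, 330.9]), 3.1) 0.014203507923582243
stamp 0.117 64 (array([ 495.1, -324.2]), array([23.7, 34.2]), 65.9)
stamp 0.06 146 (array([ 493.1, -316. ]), array([35.8, 24.8]), 16.2)
stamp 0.028 91 (array([ 495. , -323.6]), array([35.8, 46.3]), 67.7)
stamp 0.002 369 (array([ 500. , -324.6]), array([100.4,  98.5]), 1.0)
rack (array([ 514.2, -137.3]), array([252.5,  79.4]), 1.7)
racktop 0.1083044029865914
```

Run:
```python
from h import *
psi=.0567; fx=np.array([np.cos(psi),np.sin(psi)]); fy=np.array([-np.sin(psi),np.cos(psi)])
o=np.array([.575,.18])
out=[]
for n in ["scene","side"]:
    f=dict(np.load(f"/tmp/{n}0.npz"))
    g=cv2.cvtColor(f["image"],cv2.COLOR_RGB2GRAY)
    def samp(a,b,z): # fence coords arrays
        P=o+a[...,None]*fx+b[...,None]*fy; P=np.dstack([P,np.full(a.shape,z)])
        m=proj(f,P.reshape(-1,3)).reshape(a.shape+(2,)).astype(np.float32)
        return cv2.remap(g,m[...,0],m[...,1],cv2.INTER_CUBIC).astype(float)
    a=np.arange(-.02,.035,.001)
    for z in (0,.014):
        for br in ((-.15,-.14),(-.02,.02),(.14,.15)):
            A,B=np.meshgrid(a,np.linspace(*br,40),indexing='ij'); p=samp(A,B,z).mean(1)
            print(n,z,br,[f"{int(v)}" for v in p])
    # outline lines: profile across y, near fence
    b=np.arange(.19,-.19,-.001)
    A,B=np.meshgrid(np.linspace(-.025,-.01,20),b,indexing='ij'); p=samp(A,B,0).mean(0)
    s=[round(b[i]*1000) for i in range(1,len(b)-1) if p[i]<p[i-1] and p[i]<=p[i+1] and p[i]<np.median(p)-10]; print("ylines",s)
    a=np.arange(-.1,-.06,.001)
    for c in (.137,.133,.130),(.027,.023,.020),(-.083,-.087,-.09):
        A,B=np.meshgrid(a,np.linspace(c[2],c[0]-.003,10),indexing='ij'); p=samp(A,B,0).mean(1)
        i=p.argmin(); print("near line a",a[i],int(p.min()))
    im=ortho(f,.124,.42,.58,-.42,-.23,3500); im2=ortho(f,.036,.42,.58,-.42,-.23,3500)
    out.append(np.hstack([im,im2]))
v=np.vstack(out); print(v.shape); cv2.imwrite("pics/st.png",cv2.resize(v,(800,int(v.shape[0]*800/v.shape[1])))[:,:,::-1])
```

```text
scene 0 (-0.15, -0.14) ['111', '109', '106', '103', '103', '104', '106', '107', '105', '100', '99', '101', '105', '108', '107', '103', '98', '96', '96', '96', '95', '93', '91', '91', '91', '91', '93', '94', '97', '99', '101', '101', '101', '101', '102', '103', '101', '94', '82', '67', '57', '56', '66', '84', '106', '124', '138', '144', '146', '146', '145', '145', '144', '144', '144', '144']
scene 0 (-0.02, 0.02) ['139', '139', '138', '137', '137', '138', '139', '140', '140', '140', '140', '140', '140', '140', '140', '140', '140', '138', '134', '128', '119', '110', '102', '96', '92', '90', '91', '93', '95', '97', '98', '99', '100', '101', '102', '102', '100', '94', '82', '66', '53', '48', '56', '74', '96', '117', '133', '142', '145', '145', '145', '144', '143', '143', '143', '143']
scene 0 (0.14, 0.15) ['142', '142', '142', '142', '142', '142', '142', '142', '142', '141', '142', '142', '142', '142', '142', '143', '143', '141', '135', '125', '113', '103', '96', '93', '92', '90', '89', '90', '91', '93', '94', '96', '98', '99', '99', '100', '99', '95', '85', '69', '52', '44', '48', '63',
[... 3389 characters left out ...]
150', '151', '153', '157', '162', '169', '176', '181', '184', '185', '184', '184', '183']
side 0.014 (0.14, 0.15) ['182', '184', '185', '185', '184', '183', '184', '186', '186', '185', '184', '183', '184', '186', '186', '184', '183', '185', '188', '187', '178', '161', '142', '124', '106', '85', '60', '41', '41', '68', '114', '151', '165', '162', '155', '150', '148', '148', '150', '153', '155', '155', '154', '152', '152', '153', '153', '155', '161', '170', '179', '185', '186', '186', '185', '184']
ylines [131, 95, 88, 85, 77, 21, -34, -88, -104, -119, -128, -133, -143]
near line a -0.07399999999999998 84
near line a -0.06299999999999997 111
near line a -0.06799999999999998 100
(1118, 1328, 3)
```

View pics/st.png

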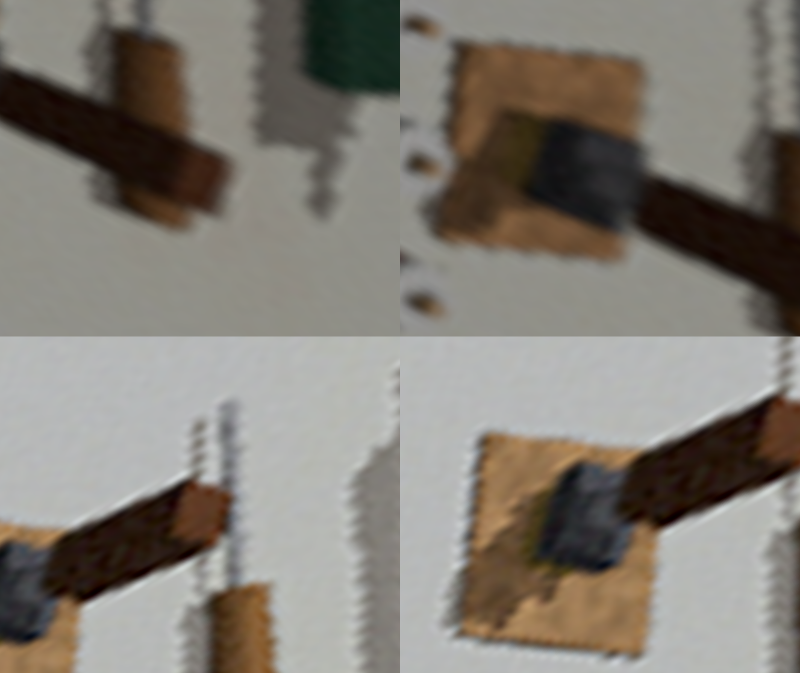

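```bash
cat >> h.py <<'E'
psi=.0567; fx=np.array([np.cos(psi),np.sin(psi)]); fy=np.array([-np.sin(psi),np.cos(psi)])
o=np.array([.575,.18])
T={k:o-.0329*fx+b*fy for k,b in (("L",.1034),("M",-.0068),("R",-.1165))}
B={"L":(.4998,.2722,np.radians(16.2)),"M":(.497,.1596,np.radians(14.8)),"R":(.5158,.0594,np.radians(11.7))}
def down(yaw): return (Ro.from_euler('z',yaw)*Ro.from_euler('x',np.pi)).as_rotvec()
E
python3 - <<'E'
from h import *
print(T); print(status.read_eef_rot(),down(0))
for k in "LMR":
    for d in (0,np.pi):
        for p in ([*B[k][:2],.1],[*T[k],.022]):
            q=bot.ik(p,down(B[k][2]+d)); print(k,d,None if q is None else np.round(q,2))
for d in (0,np.pi):
    print(bot.ik([.4955,-.3255,.24],down(-.35+d)),bot.ik([*T["M"],.114],down(psi+d)))
E
```

```text
{'L': array([0.53629323, 0.2813694 ]), 'M': array([0.54253822, 0.1713465 ]), 'R': array([0.54875488, 0.06182279])}
[-3.09914655e+00 -5.14194287e-01  7.93178156e-05] [3.14159265 0.         0.        ]
L 0 [0.38 0.48 1.72 0.   0.94 1.67]
L 0 [0.37 0.63 1.69 0.   0.83 1.66]
L 3.141592653589793 [ 0.38  0.48  1.72 -0.    0.94 -1.48]
L 3.141592653589793 [ 0.37  0.63  1.69 -0.    0.83 -1.48]
M 0 [ 0.18  0.43  1.83 -0.    0.89  1.49]
M 0 [ 0.18  0.59  1.77 -0.    0.77  1.5 ]
M 3.141592653589793 [ 0.18  0.43  1.83  0.    0.89 -1.65]
M 3.141592653589793 [ 0.18  0.59  1.77  0.    0.77 -1.64]
R 0 [-0.02  0.42  1.84 -0.    0.88  1.35]
R 0 [-0.01  0.58  1.81 -0.    0.75  1.35]
R 3.141592653589793 [-0.02  0.42  1.84  0.    0.88 -1.79]
R 3.141592653589793 [-0.01  0.58  1.81 -0.    0.75 -1.79]
[-0.69770068  0.35000647  1.52836253  0.          1.26322365  1.22309565] [ 1.84512481e-01  4.59188331e-01  1.71338246e+00 -4.44089210e-16
  9.69021859e-01  1.69860881e+00]
[-6.97700677e-01  3.50006471e-01  1.52836253e+00 -4.44089210e-16
  1.26322365e+00 -1.91849700e+00] [ 0.18451248  0.45918833  1.71338246  0.          0.96902186 -1.44298385]
```

```bash
cat >> h.py <<'E'
def place(k,first=False):
    x,y,w=B[k]
    bot.grip(.072,15)
    bot.reach([x,y,.24 if first else .1],down(w))
    bot.line_to([x,y,.0225],velocity=.12)
    bot.grip(.0,15); print(k,"open",status.read_opening(),status.read_force())
    bot.line_to([*T[k],.0225],down(psi),velocity=.06)
    bot.dwell(.2); print(status.read_force(),status.read_tcp_pos(),T[k])
    bot.grip(.066); bot.line_to([*T[k],.1],velocity=.2)
E
python3 - <<'E'
from h import *
place("R",True); print(status.read_t())
f=cams.grab_frame("scene"); im=ortho(f,.016,.40,.65,0,.38,2000); cv2.imwrite("pics/r1.png",im[:,:,::-1])
E
```

```text
R open 0.04567741518841899 [-0.03096257 -0.88946561  2.23988886]
[ 0.47221413 -1.23951849  2.24590217] [0.54861965 0.06178999 0.02256814] [0.54875488 0.06182279]
8.9917
```

View pics/r1.png

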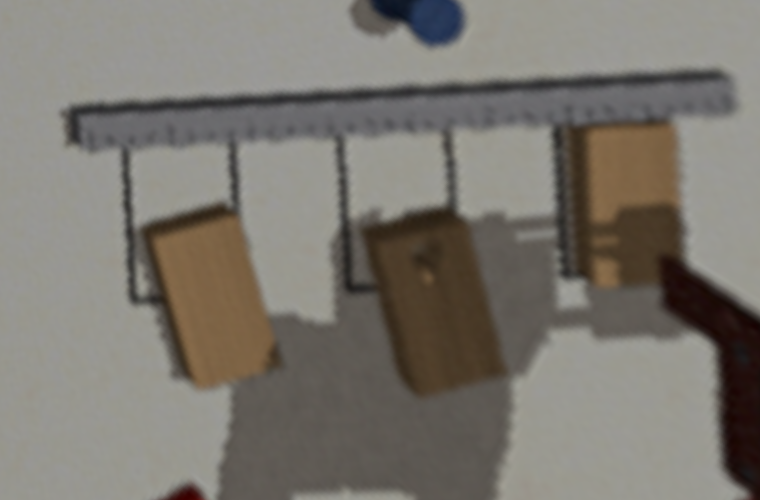

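The right blank is now in its outline (around (630,205)), square and just touching the bar. On to the other two.

Run:
```python
from h import *
place("M"); place("L")
bot.grip(.08)
bot.reach([.4955,-.12,.26],down(-.2)) 
print(status.read_t())
for n in ["scene","side"]:
    f=cams.grab_frame(n); np.savez(f"/tmp/{n}1.npz",**f)
    for z in (0,.016):
        im=ortho(f,z,.40,.65,0,.38,2000)
        cv2.imwrite(f"pics/a_{n}{int(z*1000)}.png",im[:,:,::-1])
    W=ptsworld(f); hsv=cv2.cvtColor(f["image"],cv2.COLOR_RGB2HSV); x,y,z=np.moveaxis(W,-1,0)
    for k in "LMR":
        m=(x>.47)&(x<.60)&(abs(y-T[k][1])<.04)&(z>.011)&(z<.022)&(hsv[...,1]>75)
        r=cv2.minAreaRect((W[m][:,:2]*1000).astype(np.float32)); print(n,k,np.round(r[0],1),T[k]*1000,np.round(r[1],1),round(r[2],1))
```

```text
M open 0.04629433211374999 [ 0.47820145 -0.26378182  5.04444324]
[-1.96764259 -0.20847332  4.88579272] [0.54201149 0.17130553 0.0227667 ] [0.54253822 0.1713465 ]
L open 0.04596050468208922 [-0.36742948 -0.70573396  4.44708192]
[0.39112835 0.67779889 5.24276531] [0.53667727 0.28152758 0.0228188 ] [0.53629323 0.2813694 ]
19.7
scene L [535.3 282.4] [536.29323163 281.36940408] [80.1 45.2] 3.9
scene M [540.5 172. ] [542.53822422 171.34649706] [82.4 46.8] 4.4
scene R [548.   62.4] [548.75488199  61.82278654] [78.5 46.1] 2.2
side L [536.7 283.1] [536.29323163 281.36940408] [83.2 47.4] 3.5
side M [543.1 173.1] [542.53822422 171.34649706] [83.  49.4] 2.1
side R [548.9  64.6] [548.75488199  61.82278654] [83.3 48.6] 1.6
```

View pics/a_side0.png

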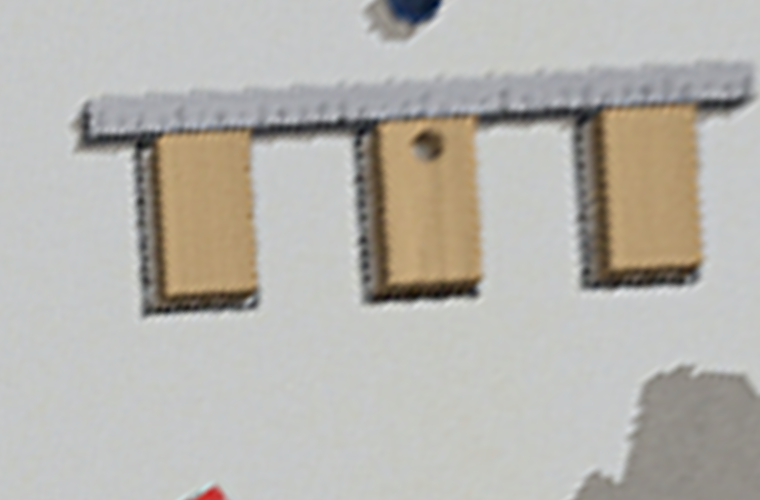

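View pics/a_scene16.png

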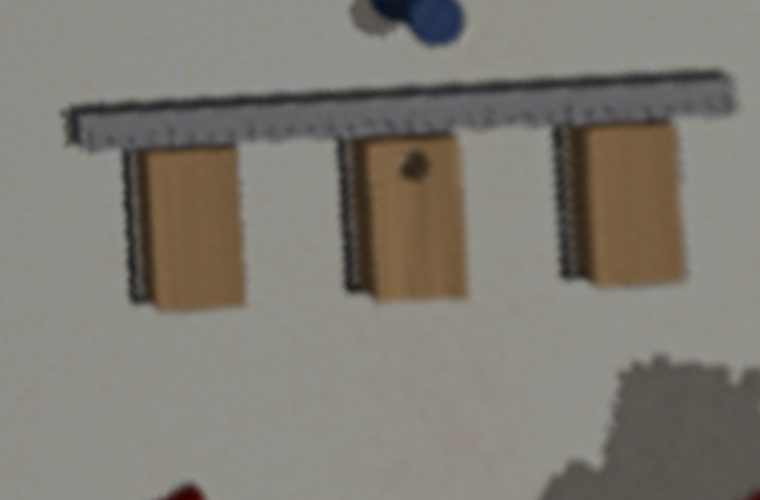

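All three blanks sit in their outlines, square, with their far ends at the bar. Next I'll check the stamp from above with the wrist camera.

Run:
```python
from h import *
w=np.radians(-20)
bot.reach([.4955,-.3255,.26],down(w))
f=cams.grab_frame("wrist"); W=ptsworld(f); x,y,z=np.moveaxis(W,-1,0)
im=cv2.resize(f["image"],(768,576)); 
cv2.imwrite("pics/w1.png",im[:,:,::-1])
m=(abs(x-.4955)<.04)&(abs(y+.3255)<.04)
for lo,hi in ((.118,.13),(.03,.04)):
    q=m&(z>lo)&(z<hi); r=cv2.minAreaRect((W[q][:,:2]*1000).astype(np.float32)); print(lo,q.sum(),r)
print(status.read_t(),status.read_tcp_pos())
```

```text
0.118 785 ((492.3258056640625, -327.3104553222656), (23.80077362060547, 30.132091522216797), 71.57511138916016)
0.03 322 ((493.53582763671875, -327.6354064941406), (31.600101470947266, 41.345279693603516), 72.24353790283203)
20.6833 [ 0.4955706  -0.32362376  0.25977128]
```

View pics/w1.png

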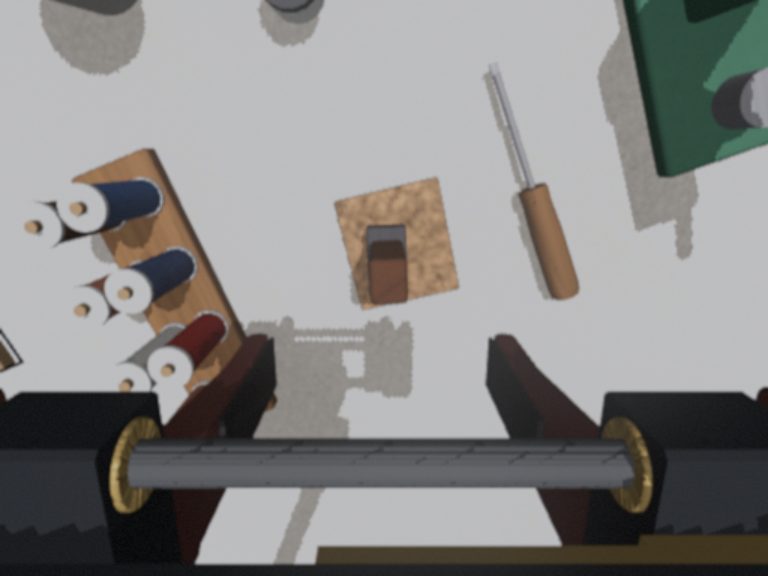

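The wrist view shows the stamp at (388,265), aligned with the jaws and with clear space around it. Now gripping and lifting.

Run:
```python
from h import *
w=np.radians(-18.8); p=[.494,-.3263]
bot.reach([*p,.22],down(w)); bot.dwell(.2)
bot.line_to([*p,.096],velocity=.1); bot.dwell(.2)
bot.grip(0,8); bot.grip(0,30); print("open",status.read_opening(),status.read_tcp_pos())
bot.line_to([*p,.13],velocity=.05); bot.dwell(.2); print(status.read_opening(),status.read_force())
bot.line_to([*p,.27],velocity=.15); bot.dwell(.3)
tp=status.read_tcp_pos(); print(tp,status.read_t())
for n in ["scene","side","wrist"]:
    f=cams.grab_frame(n); W=ptsworld(f); D=(W-tp)
    np.savez(f"/tmp/{n}2.npz",**f)
    cv2.imwrite(f"pics/s_{n}.png",cv2.resize(f["image"],(768,576))[:,:,::-1])
    x,y,z=np.moveaxis(D,-1,0); m=(abs(x)<.05)&(abs(y)<.05)
    for lo,hi in ((-.092,-.056),(-.12,-.03)):
        q=m&(z>lo)&(z<hi); print(n,q.sum(),"zmin",np.nanmin(z[q]) if q.any() else None, W[q].min(0) if q.any() else "")
```

```text
open 0.023728831609910073 [ 0.49398967 -0.32638037  0.09601537]
0.02376949789609066 [ 0.32775109 -0.55149481 -0.97449996]
[ 0.49376432 -0.32610499  0.26933769] 26.2917
scene 179 zmin -0.09051439168341538 [ 0.4709175  -0.34729643  0.1788233 ]
scene 234 zmin -0.09051439168341538 [ 0.4709175  -0.34729643  0.1788233 ]
side 173 zmin -0.09155085560219117 [ 0.47193139 -0.33980811  0.17778684]
side 228 zmin -0.09155085560219117 [ 0.47193139 -0.33980811  0.17778684]
wrist 1212 zmin -0.07384021304307187 [ 0.48158417 -0.34696524  0.19549748]
wrist 1398 zmin -0.07384021304307187 [ 0.48158417 -0.34696524  0.19549748]
```

View pics/s_side.png

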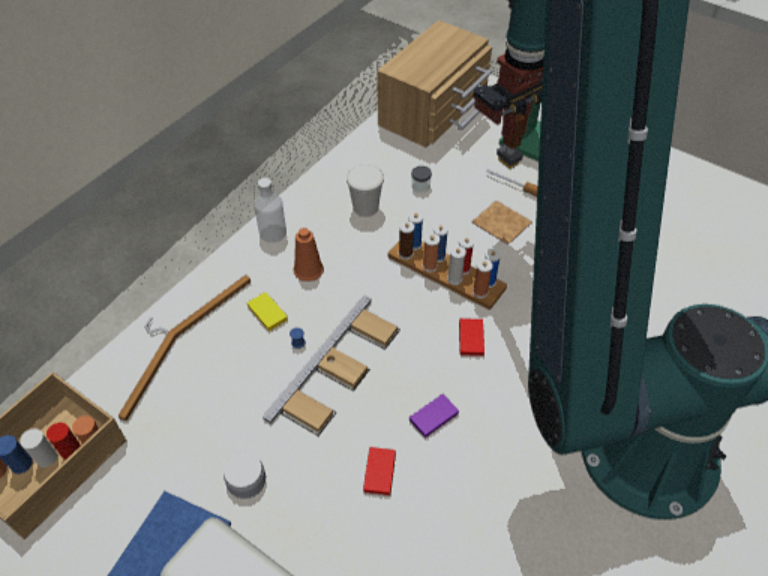

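View pics/s_scene.png

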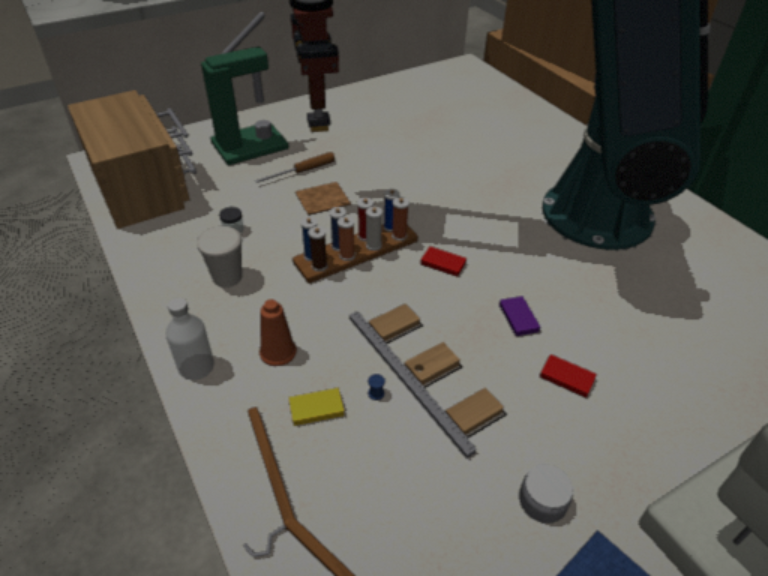

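The stamp is upright in the jaws, with its face about 90 mm below the TCP. Next I carry it over the rack and stop above the holed blank.

Run:
```python
from h import *
p=[.5419,.1718]
bot.line_to([*p,.27],down(psi),velocity=.12); bot.dwell(.2)
bot.line_to([*p,.150],velocity=.08); bot.dwell(.4)
tp=np.array(status.read_tcp_pos()); print(tp,status.read_t(),status.read_opening())
for n in ["scene","side"]:
    f=cams.grab_frame(n); W=ptsworld(f); np.savez(f"/tmp/{n}3.npz",**f)
    x,y,z=np.moveaxis(W,-1,0); D=W-tp
    a=D[...,0]*fx[0]+D[...,1]*fx[1]; b=D[...,0]*fy[0]+D[...,1]*fy[1]
    q=(abs(a)<.04)&(abs(b)<.04)&(D[...,2]<-.055)&(z>.03)
    print(n,q.sum(),"a",a[q].min(),a[q].max(),"b",b[q].min(),b[q].max(),"zmin",z[q].min())
    u,v=proj(f,[*p,.05])[0]; u,v=int(np.clip(u,90,420)),int(np.clip(v,80,300))
    c=f["image"][v-80:v+80,u-90:u+90]; cv2.imwrite(f"pics/h_{n}.png",cv2.resize(c,(720,640)[:2],interpolation=cv2.INTER_CUBIC)[:600,:,::-1])
```

```text
[0.54194404 0.17180607 0.15009265] 33.0083 0.023967773535882603
scene 255 a -0.02149017355593198 0.023270039597987686 b -0.017379729974318834 0.016483258926995748 zmin 0.05923720235177545
side 170 a -0.021339064722557966 0.024272070008462803 b -0.01379100656665411 0.01970321541053771 zmin 0.057284815986337986
```

View pics/h_side.png

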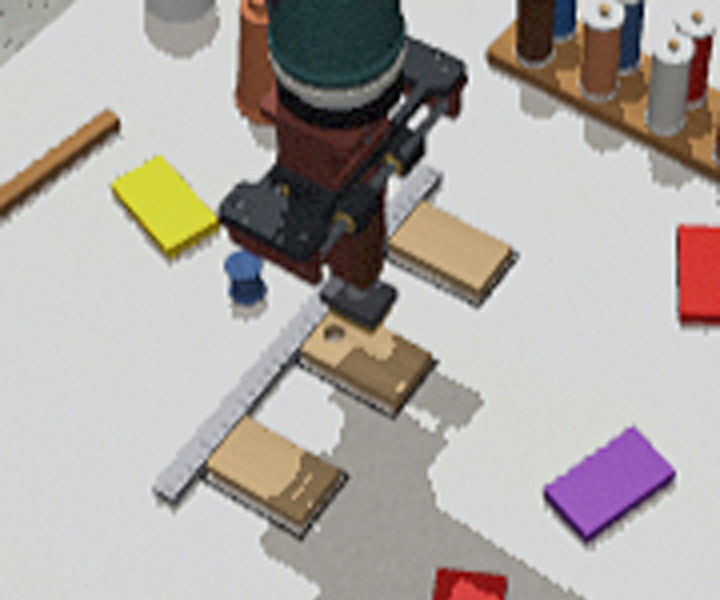

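View pics/h_scene.png

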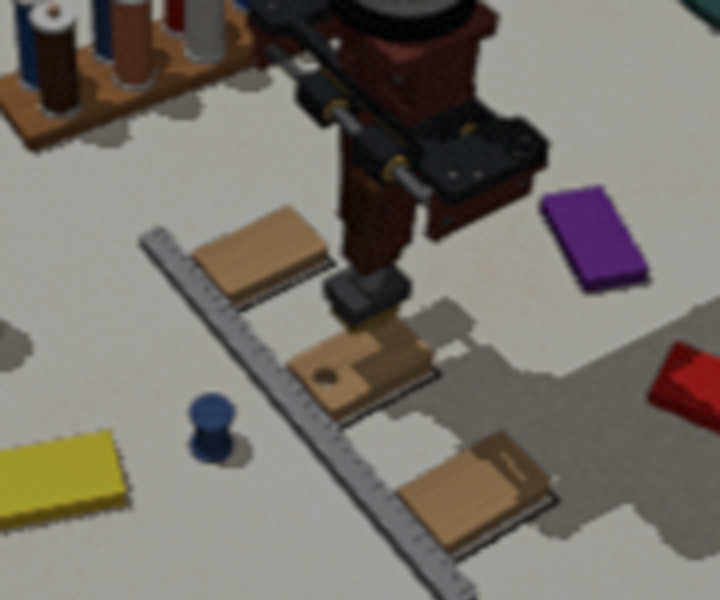

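The stamp is aligned above the holed blank, with its head centred about 1.2 mm forward of the TCP. I'll correct for that and lower it to the hover height.

Run:
```python
from h import *
p=np.array([.5419,.1718])-.0012*fx-.0003*fy
bot.line_to([*p,.1175],down(psi),velocity=.04); bot.dwell(1.0)
tp=np.array(status.read_tcp_pos()); print(tp,p,status.read_t(),status.read_opening(),np.abs(status.read_qd()).max(),status.read_force())
print((Ro.from_rotvec(status.read_eef_rot())*Ro.from_euler('x',np.pi)).as_euler('xyz'))
for n in ["scene","side"]:
    f=cams.grab_frame(n); W=ptsworld(f); hsv=cv2.cvtColor(f["image"],cv2.COLOR_RGB2HSV)
    x,y,z=np.moveaxis(W,-1,0); D=W-tp
    a=D[...,0]*fx[0]+D[...,1]*fx[1]; b=D[...,0]*fy[0]+D[...,1]*fy[1]
    q=(abs(a)<.035)&(abs(b)<.035)&(D[...,2]<-.055)&(z>.021)
    print(n,q.sum(),"a",a[q].min(),a[q].max(),"b",b[q].min(),b[q].max(),"zmin",z[q].min())
    m=(abs(a)<.06)&(abs(b)<.035)&(z>.012)&(z<.019)&(hsv[...,1]>75)
    print(" blank a",a[m].min(),a[m].max(),"b",b[m].min(),b[m].max())
    u,v=proj(f,[*p,.05])[0]; u,v=int(np.clip(u,75,437)),int(np.clip(v,60,320))
    c=f["image"][v-55:v+60,u-75:u+75]; cv2.imwrite(f"pics/f_{n}.png",cv2.resize(c,(750,575),interpolation=cv2.INTER_CUBIC)[:,:,::-1])
```

```text
[0.54068965 0.17144626 0.11747837] [0.54071893 0.17143248] 35.075 0.02391951888618059 0.0013569183200753709 [-0.28264547  0.115737   -2.17566505]
[1.90945739e-05 7.57484994e-05 5.67247818e-02]
scene 239 a -0.021690759102648886 0.02472899003200647 b -0.01765815526224984 0.016870271353523193 zmin 0.02630809004995286
 blank a -0.041042374002395535 0.04022319224383818 b -0.021930387178770477 0.02377719985753789
side 165 a -0.03203644678034528 0.024070098664618074 b -0.01473119968816349 0.01948135924813856 zmin 0.02131138289685958
 blank a -0.03949433704892277 0.04360244643893908 b -0.021712208732131477 0.026983219108187618
```

View pics/f_scene.png

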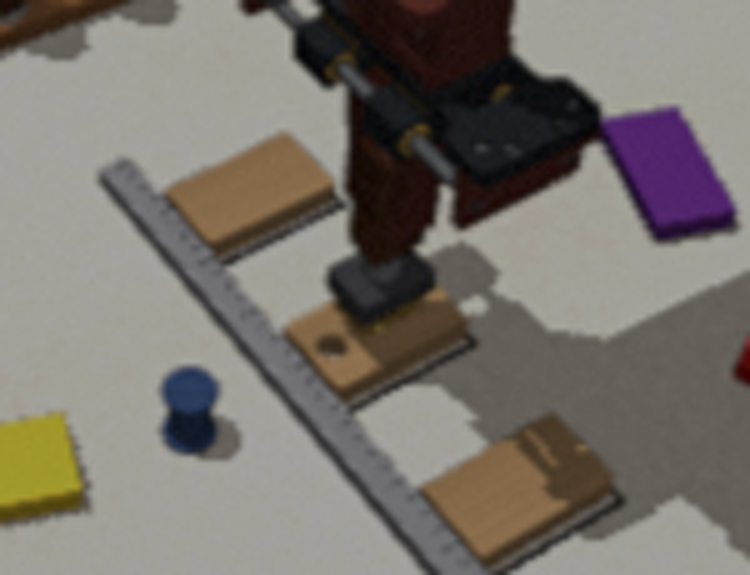

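View pics/f_side.png

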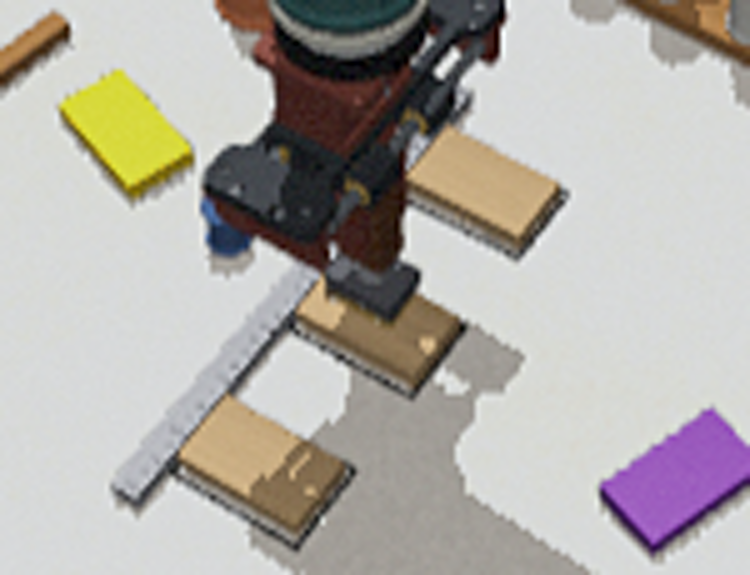

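Both views show the stamp centred over the holed blank. The gap is about 10 mm, and it is within about 2 mm of the blank's middle. Handing in.

Run:
```python
from h import *
bot.job_done(); print(status.read_t())
```

```text
the job is handed in; nothing more can be done
the job is handed in; nothing more can be done
```

The job is handed in, at about 35 s of the 70 s allowed; no verdict is reported.

**Blanks:** I slid each blank into its own outline with the gripper and released it. They measured within about 3 mm of the outline centres and within about 2° of square, with far ends at the bar.

**Stamp:** I gripped it by its handle and carried it over the rack with its face about 70 mm above the rack top. It is held upright and still over the holed blank, with a gap of about 10 mm. It is about 1–2 mm from the blank's middle and in line with its long side.

**Checks that disagreed:**
- **Camera offset:** The two fixed cameras differ by 1–3 mm, so I averaged them.
- **Final height:** The side camera's lowest reading near the stamp (21 mm) was probably stray edge pixels. The scene camera (26 mm) and the tool position agree on the 10 mm gap.

The bystanders looked undisturbed in the pictures; I did not measure them again at the end.

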